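Hold the spring clip open around the stock card's edge

TASK

Pick up the spring clip from the counter by squeezing its wings, so that its jaws gape wide, and bring it to the overhanging upright edge of the stock card: one jaw on each side, about halfway up, the edge well inside the jaws, nothing touching the card. Finish while holding the clip open there, without letting go, so that delivery notes can be slipped in beside the card. Do not knock the card stand, tape, carton, tray or scale.

Things in the scene. Friction and masses are not known exactly. Their poses are not given: they have to be found in the camera images.
- clip: Spring clip of dark steel plate lying on its side: 102 mm long, 36 mm high as it lies, 55 to 80 g. Origin: on the pivot axis at the underside; z is the pivot axis (upright), x points from pivot to jaw tips while closed. This body is the -y half (jaw and wing); its mirror image turns on the pivot. Jaws reach to x = +52 mm, 16 mm over both outer faces, rubber lips meeting at y = 0.
- wings (a point): Where to squeeze while closed: midway between the two wings, 32 mm behind the pivot, 18 mm above the underside. Wings: flat plates 36 mm high, from 5 to 52 mm behind the pivot, splaying backwards 0.25 rad each; outer faces 44 mm apart here, 54 mm at the ends. Squeezed to the stop they are parallel, 28 mm apart. Wing force here: 5 N to start, 10 N at the stop; grip with 18 to 25 N.
- clip_spread (a joint): Opening angle between the clip's two halves, rad: 0 closed (the spring shuts it), 0.5 wide open at a stop. Squeezed between two fingers it centres itself: the midline is that of the fingers and each jaw swings out by half the angle. At 0.5 the lips are 24 mm apart and 47 mm ahead of the pivot.
- lip_a (a point): Lip of the clip's -y jaw: on its inner face, 48.5 mm from the pivot, halfway up the clip's 36 mm (18 mm above its underside). Axes as clip.
- lip_b (a point): Lip of the other jaw, likewise; meets lip_a when the clip is closed.
- stand: Stock card in a wooden stand, fixed to the counter. Origin: on the counter under the card's plane. Block 80 x 60 x 20 mm from x = -30 to +50 mm, with two cheeks up to 34 mm high (x = -15 to +35 mm). White ruled card, rigid, 3 mm thick in the plane y = 0, from x = -75 to +35 mm, z = 20 to 100 mm; its -x side overhangs the block by 45 mm, free all round.
- card_edge (a point): Middle of the card's overhanging upright edge, 60 mm above the counter. Axes of the stand: x points from the edge into the card, y is square to the card, z up.
- tape: Roll of clear packing tape lying flat, 100 mm across, 48 mm high; origin under its centre. Leave alone.
- cartons: Cardboard carton 85 x 130 x 55 mm; origin under its centre. Leave alone.
- bin: Open blue tray with tools, 160 x 220 x 65 mm; origin under its centre. Leave alone.
- scale: Counter scale 200 x 240 x 55 mm, fixed; origin under it, 20 mm from its middle. Leave alone.
Mind the look-alikes: they are no part of the job. Several things look just like the clip: the one meant starts farthest to the robot's left.

How it is judged:
By the outcome, as a careful person would: the job done as asked, in the order asked, and still so for the second after the job is handed in, while the arm keeps its last pose, push and grip.
It also fails if it takes over 38 s, if anything falls off the work surface, if the arm or the gripper's body presses on something with over 40 N, if the wrist force passes 120 N, or if a joint passes its speed limit or range.

ROBOT

A 6-joint arm with a two-finger parallel gripper is mounted at the origin on the work surface. World frame = base frame: x ahead of the robot, y to its left, z up, the work surface at z = 0. Lengths are in m, angles in rad, forces in N, time in s.
With the tool pointing down it reaches from about 0.325 to 0.9 m from the base axis. Payload 3.5 kg.
Tool frame: the origin (TCP) lies midway between the tips of the shut fingers; the grasp point (between the pads) lies 19 mm behind it; z points along the fingers, y is the direction in which the jaws open and shut (so a half turn about z gives the same grasp; the last joint's range is limited). The gripper opens to 85 mm and grips with 20 to 120 N. Pads are 22 mm wide; open, the fingers measure 114 mm over their backs; the gripper's body (76 mm by 85 mm) begins 54 mm behind the grasp point. The pads swing forward as they close: fully open they stand 13 mm farther back than shut.
Start: joints at [-1.419, 0.276, -0.026, 1.268, 0, 1.467], TCP at [0.158, -0.605, 0.231] pointing down, gripper open.
Joint ranges: [-3.12, 3.12], [-0.85, 1.88], [-1.08, 1.24], [-1.95, 2.15], [-1.57, 1.53], [-3.14, 3.14]. Speed limits (rad/s): [2.57, 2.57, 3.14, 3.14, 3.14, 3.14].

INTERFACE

Orientations are given as a rotation vector (axis times angle).
In Python, from rig import telemetry, read_camera, calibration, hand_in, recognise gives the robot as it stands.
- The arm moves only by the shell command python3 -m inch 'ROWS' [OPENING]. ROWS is JSON, a list of rows, each an object of numbers: "tx", "ty", "tz": the shift along the world's x, y, z in m; "yaw": the turn about the world's z in rad. A call has exactly 10 rows; each row shifts and turns the commanded pose from where the row before left it; what a row does not reach is not made up. A row lasts 1/12 s, in which the tool goes at most 41.7 mm and 7.16 degrees, less where a joint would pass 70% of its speed; a pose out of reach is approached as far as the arm can. A call is refused whole if a number of a shift passes 0.0417 or a number of a turn 0.125, either way. A call with a gripper value outside its range is refused whole. OPENING is the gripper command: -1 is fully open, 1 is shut, values between are in proportion, set as the call begins (- or left out, the last holds). The fingers move at their own pace and stop on an object; the grip force is fixed at half the most. Time passes only in rows, so rows that do not move let the fingers close, or fill a call up. It gives the time, the measured TCP pose, the force and the opening at its end, in the units of the state.
- telemetry.state(): the state, without advancing time (a new reading comes with each control period).
- read_camera(name): name is "scene" or "top" or "wrist"; returns the picture (420x560x3 uint8, red, green, blue); there is no depth.
- calibration(name): a dict with "K" (3x3 intrinsics, pixels), "rvec" (rotation vector, rad) and "tvec" (3), from world to camera coordinates, as OpenCV has them; the wrist camera has in their place "tool_from_camera" (4x4, takes a point from camera to tool coordinates, whose origin is the TCP and whose axes are the flange's). Camera axes: x right, y down, z forward; pixel columns grow to the right and rows downward; lengths in m; the calibration is good to about 2 mm. The wrist camera is an equidistant fisheye: a pixel r from the principal point sees the ray r / f radians off the axis. A picture is of the moment at which its call begins: read the wrist's pose just before it. calibration takes no time and is no camera call.
- hand_in(): hands the job in, once; it reports no verdict.
Trained networks look in the newest picture that a camera, given by its name, has taken for a name from the list of things; names that differ only in an ending like _2 or _b are one class to them, and where a whole thing is asked for, a point or a joint stands for the part that bears it (a point fixed in the world has none). Each returns a list of dicts, best first, with "confidence" (0 to 1); they miss things now and then, are a little off and sometimes report something else, mostly with a low value. They report only what shows in the picture. A call takes as long as a camera call. They do not tell look-alikes from the thing itself.
- recognise(target, camera): "location" ([x, y, z] in m, in the coordinates of the camera as it stood for that picture, good to about 4 mm: the middle of the surface that is visible of it).
The state is a dict: "t": time; "joint_positions": joint angles; "joint_velocities": joint speeds; "tau": joint torques, N m; "position": TCP position; "tcp_rot": TCP orientation; "wrist_force": force on the tool from outside, world axes, zero at the start; "torque": the same for the moment, N m; "grip_width": finger opening in m.
Only numpy, scipy, OpenCV 4.12 (cv2) and the standard library are available. Lean on these libraries where they do the work, as an engineer would, in place of code of your own. Each camera call takes 0.05 s, during which the arm holds its last target.

## Working session

There is one attempt and no reset: what is moved stays moved. The work goes in short steps, Python scripts to look and compute and a shell command to move; the robot and the scene stay as the last step left them, time stands still between calls to the robot, and variables do not carry over. Pictures are saved under pics/ and viewed, and the job is handed in when it is done.

```bash
ls; mkdir -p pics; python3 - <<'E'
from rig import telemetry, read_camera, calibration, recognise
import cv2
print(telemetry.state())
for n in ("scene","top"):
    im=read_camera(n); cv2.imwrite(f"pics/{n}0.png",im[:,:,::-1]); print(n,calibration(n))
    for t in ("clip","stand"):
        for d in recognise(t,n): print(t,d)
E
```

```text
pics
{'t': 0.0, 'joint_positions': array([-1.41939736e+00,  2.77150662e-01, -2.78510482e-02,  1.26802059e+00,
        5.04645497e-06,  1.46736826e+00]), 'joint_velocities': array([-0.00068171, -0.00046448, -0.00023987,  0.0021279 , -0.00071549,
       -0.00010079]), 'tau': array([ 1.31973480e-03, -4.45509839e+01,  2.95205158e+01,  1.64658768e-02,
        1.00927432e-04,  1.43181654e-05]), 'position': array([ 0.157407  , -0.60405922,  0.2301628 ]), 'tcp_rot': array([-3.11391909e+00, -3.98916404e-01,  7.58799145e-05]), 'wrist_force': array([-0.23187831,  0.47691937,  1.13132173]), 'torque': array([ 0.0236443 ,  0.00936617, -0.00583496]), 'grip_width': 0.08539806252983977}
scene {'K': array([[544.60971851,   0.        , 279.03446971],
       [  0.        , 544.60971851, 210.28921891],
       [  0.        ,   0.        ,   1.        ]]), 'rvec': array([ 2.25265281,  0.68449449, -0.30015171]), 'tvec': array([-0.48529361, -0.18200692,  1.77231963])}
clip {'location': [-0.1808, 0.1623, 1.3729], 'confidence': 0.83}
clip {'location': [-0.0444, 0.1111, 1.4242], 'confidence': 0.68}
clip {'location': [-0.2889, 0.0905, 1.4542], 'confidence': 0.68}
stand {'location': [0.112, -0.0683, 1.5791], 'confidence': 0.55}
top {'K': array([[430.26534765,   0.        , 273.48292847],
       [  0.        , 430.26534765, 208.5753028 ],
       [  0.        ,   0.        ,   1.        ]]), 'rvec': array([ 2.14680012, -2.1488265 ,  0.14926344]), 'tvec': array([-0.0081209 ,  0.61489956,  1.34073125])}
clip {'location': [0.254, 0.0703, 1.3818], 'confidence': 0.77}
clip {'location': [0.2275, 0.2234, 1.3579], 'confidence': 0.53}
clip {'location': [0.1139, -0.0033, 1.3923], 'confidence': 0.5}
stand {'location': [0.1073, 0.0023, 1.3958], 'confidence': 0.74}
stand {'location': [-0.1699, 0.0017, 1.411], 'confidence': 0.68}
```

View pics/scene0.png

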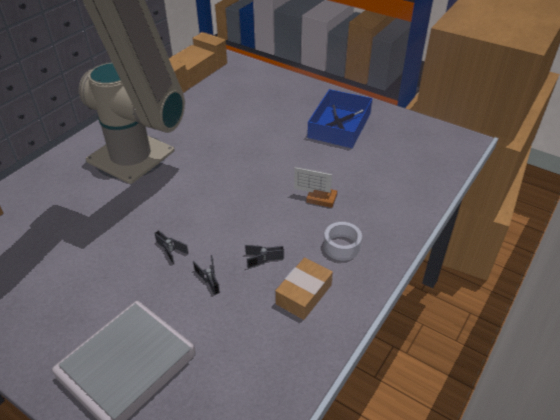

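View pics/top0.png

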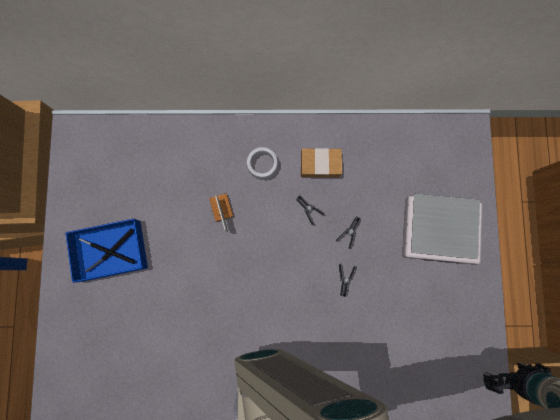

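```bash
cat > h.py <<'E'
import numpy as np, cv2
from rig import telemetry, read_camera, calibration, recognise
def RT(n):
    c=calibration(n); return c["K"],cv2.Rodrigues(c["rvec"])[0],c["tvec"],c["rvec"]
def c2w(n,p):
    K,R,t,_=RT(n); return R.T@(np.array(p)-t)
def ray(n,uv,z):
    K,R,t,_=RT(n); o=-R.T@t; d=R.T@np.linalg.inv(K)@np.array([uv[0],uv[1],1.]); return o+d*(z-o[2])/d[2]
def proj(n,P):
    K,R,t,r=RT(n); return cv2.projectPoints(np.array(P,float).reshape(-1,3),r,t,K,None)[0].reshape(-1,2)
E
python3 - <<'E'
from h import *
for p in ([-0.1808, 0.1623, 1.3729],[-0.0444, 0.1111, 1.4242],[-0.2889, 0.0905, 1.4542],[0.112, -0.0683, 1.5791]):
    w=c2w("scene",p); print(w.round(3),proj("scene",w).round(0))
for p in ([0.254, 0.0703, 1.3818],[0.2275, 0.2234, 1.3579],[0.1139, -0.0033, 1.3923],[0.1073, 0.0023, 1.3958],[-0.1699, 0.0017, 1.411]):
    w=c2w("top",p); print(w.round(3),proj("top",w).round(0))
E
```

```text
[ 0.547 -0.267  0.026] [[207. 275.]]
[ 0.619 -0.13   0.026] [[262. 253.]]
[ 0.397 -0.237  0.022] [[171. 244.]]
[0.618 0.153 0.048] [[318. 187.]]
[ 0.545 -0.263  0.035] [[353. 230.]]
[ 0.39  -0.236  0.037] [[346. 279.]]
[ 0.619 -0.123  0.035] [[309. 208.]]
[ 0.614 -0.116  0.031] [[307. 209.]]
[0.617 0.161 0.017] [[222. 209.]]
```

Look-alikes in the top view: (309,208) at y≈-0.12, (349,230) at y≈-0.26 and (346,280) at y≈-0.24. World +y is to the left in this picture, so the one meant is (309,208). I'll check it in a close crop.

```bash
python3 - <<'E'
import cv2,numpy as np
a=cv2.imread("pics/top0.png"); b=cv2.imread("pics/scene0.png")
c=cv2.resize(a[185:235,285:335],(400,400),interpolation=cv2.INTER_CUBIC)
d=cv2.resize(a[185:245,195:255],(400,400),interpolation=cv2.INTER_CUBIC)
e=cv2.resize(b[160:280,230:390],(0,0),fx=1.5*1.6,fy=1.5*1.6)[:200*1,:400]
cv2.imwrite("pics/crop1.png",np.hstack([c,d]))
cv2.imwrite("pics/crop2.png",cv2.resize(b[160:280,230:390],(0,0),fx=5,fy=5,interpolation=cv2.INTER_CUBIC))
E
```

```text
(no output)
```

View pics/crop1.png

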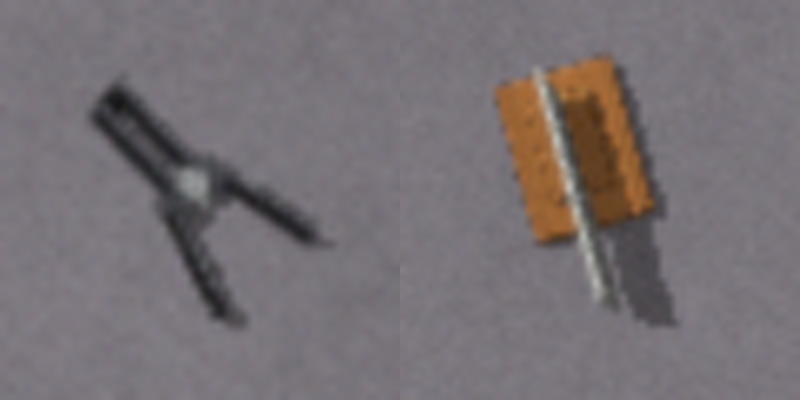

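View pics/crop2.png

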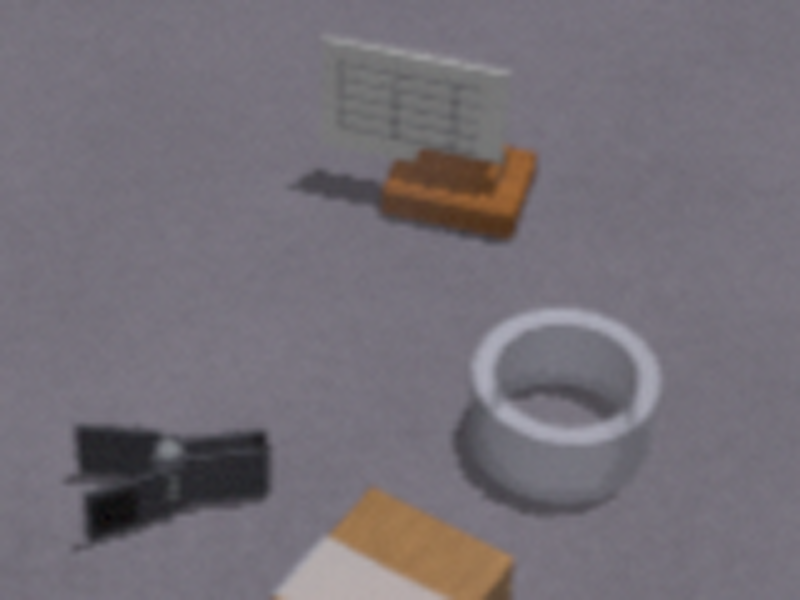

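The crop shows the clip's jaws pointing up-left with the pivot cap at top-view (309,207.5), and the wings splay to the lower right. The card's free edge points at the robot, its top end near top-view (226,230). Next I compute positions.

```bash
python3 - <<'E'
from h import *
o=-0.44
p=ray("top",(309,207.2),0.037); t=ray("top",(298.5,197),0.036); w=ray("top",(319.4,220.2),0.036)
print("pivot",p.round(4),"tip",t.round(4),"wingend",w.round(4))
d=t-w; print("axis",np.arctan2(d[1],d[0]),"len",np.hypot(*d[:2]),np.hypot(*(t-p)[:2]))
e=ray("top",(225.6,230),0.1); f=ray("top",(216,195.3),0.1)
d=f-e;print("card",e.round(4),f.round(4),np.arctan2(d[1],d[0]),np.hypot(*d[:2]))
# tips in scene for check: crop2 scale5, origin (230,160)
for nm,P in (("pivot",p),("tip",t),("wing",w),("cardfree",e),("cardfar",f)):
    print(nm,((proj("scene",P)[0]-[230,160])*5).round(0))
c=calibration("wrist");print(c)
E
```

```text
pivot [ 0.6201 -0.1235  0.037 ] tip [ 0.6538 -0.0899  0.036 ] wingend [ 0.5779 -0.1565  0.036 ]
axis 0.7209145231476657 len 0.10093784534862606 0.04752313293179435
card [0.5408 0.1379 0.1   ] [0.6486 0.1692 0.1   ] 0.28280454089685353 0.11228722469563276
pivot [168. 443.]
tip [258. 431.]
wing [ 66. 450.]
cardfree [314.  31.]
cardfar [504.  68.]
{'K': array([[325.1922621 ,   0.        , 280.44010234],
       [  0.        , 325.1922621 , 209.79450332],
       [  0.        ,   0.        ,   1.        ]]), 'tool_from_camera': array([[-3.55344710e-04, -9.62767575e-01, -2.70330298e-01,
         6.75091660e-02],
       [ 9.99999890e-01, -2.59349740e-04, -3.90822456e-04,
         1.42150896e-04],
       [ 3.06161096e-04, -2.70330407e-01,  9.62767561e-01,
        -1.44063369e-01],
       [ 0.00000000e+00,  0.00000000e+00,  0.00000000e+00,
         1.00000000e+00]])}
```

```bash
python3 -m inch '[{"tx":0.0147,"ty":0.0153,"yaw":0.121},{"tx":0.0147,"ty":0.0153,"yaw":0.121},{"tx":0.0147,"ty":0.0153,"yaw":0.121},{"tx":0.0147,"ty":0.0153,"yaw":0.121},{"tx":0.0147,"ty":0.0153,"yaw":0.121},{"tx":0.0147,"ty":0.0153,"yaw":0.121},{"tx":0.0147,"ty":0.0153,"yaw":0.121},{"tx":0.0147,"ty":0.0153,"yaw":0.121},{"tx":0.0147,"ty":0.0153,"yaw":0.121},{"tx":0.0147,"ty":0.0153,"yaw":0.121}]' -1
python3 -m inch '[{"tx":0.0147,"ty":0.0153,"yaw":0.121},{"tx":0.0147,"ty":0.0153,"yaw":0.121},{"tx":0.0147,"ty":0.0153,"yaw":0.121},{"tx":0.0147,"ty":0.0153,"yaw":0.121},{"tx":0.0147,"ty":0.0153,"yaw":0.121},{"tx":0.0147,"ty":0.0153,"yaw":0.121},{"tx":0.0147,"ty":0.0153,"yaw":0.121},{"tx":0.0147,"ty":0.0153,"yaw":0.121},{"tx":0.0147,"ty":0.0153,"yaw":0.121},{"tx":0.0147,"ty":0.0153,"yaw":0.121}]'
python3 -c "
from rig import telemetry;print(telemetry.state()['joint_positions'])"
```

```text
[-1.41938352e+00  2.76714744e-01 -2.69138539e-02  1.26800432e+00
  9.87036339e-06  1.46740892e+00]$[0]: bad value
$[0]: bad value
```

```bash
python3 -m inch '[{"tx":0.0147,"ty":0.0153,"tz":0,"yaw":0.121},{"tx":0.0147,"ty":0.0153,"tz":0,"yaw":0.121},{"tx":0.0147,"ty":0.0153,"tz":0,"yaw":0.121},{"tx":0.0147,"ty":0.0153,"tz":0,"yaw":0.121},{"tx":0.0147,"ty":0.0153,"tz":0,"yaw":0.121},{"tx":0.0147,"ty":0.0153,"tz":0,"yaw":0.121},{"tx":0.0147,"ty":0.0153,"tz":0,"yaw":0.121},{"tx":0.0147,"ty":0.0153,"tz":0,"yaw":0.121},{"tx":0.0147,"ty":0.0153,"tz":0,"yaw":0.121},{"tx":0.0147,"ty":0.0153,"tz":0,"yaw":0.121}]' -1
python3 -c "
from rig import telemetry;print(telemetry.state()['joint_positions'])"
```

```text
t: 1.13
position: [0.3051, -0.451, 0.2313]
tcp_rot: [2.33, 2.107, 0.0]
wrist_force: [0.1, -0.7, -0.4]
grip_width: 0.0854
[-1.09470668e+00  1.34074763e-01 -2.02470304e-01  1.23413660e+00
  4.91892306e-05  5.76196564e-01]
```

```bash
python3 -m inch '[{"tx":0.0147,"ty":0.0153,"tz":0,"yaw":0.121},{"tx":0.0147,"ty":0.0153,"tz":0,"yaw":0.121},{"tx":0.0147,"ty":0.0153,"tz":0,"yaw":0.121},{"tx":0.0147,"ty":0.0153,"tz":0,"yaw":0.121},{"tx":0.0147,"ty":0.0153,"tz":0,"yaw":0.121},{"tx":0.0147,"ty":0.0153,"tz":0,"yaw":0.121},{"tx":0.0147,"ty":0.0153,"tz":0,"yaw":0.121},{"tx":0.0147,"ty":0.0153,"tz":0,"yaw":0.121},{"tx":0.0147,"ty":0.0153,"tz":0,"yaw":0.121},{"tx":0.0147,"ty":0.0153,"tz":0,"yaw":0.121}]'
python3 -m inch '[{"tx":0.0147,"ty":0.0153,"tz":-0.003,"yaw":0.121},{"tx":0.0147,"ty":0.0153,"tz":-0.003,"yaw":0.121},{"tx":0.0147,"ty":0.0153,"tz":-0.003,"yaw":0.121},{"tx":0.0147,"ty":0.0153,"tz":-0.003,"yaw":0.121},{"tx":0.0147,"ty":0.0153,"tz":-0.003,"yaw":0.121},{"tx":0.0147,"ty":0.0153,"tz":-0.003,"yaw":0.121},{"tx":0.0147,"ty":0.0153,"tz":-0.003,"yaw":0.121},{"tx":0.0147,"ty":0.0153,"tz":-0.003,"yaw":0.121},{"tx":0.0147,"ty":0.0153,"tz":-0.003,"yaw":0.121},{"tx":0.0147,"ty":0.0153,"tz":-0.003,"yaw":0.121}]'
cat >> h.py <<'E'
def wpose():
    s=telemetry.state(); T=np.eye(4); T[:3,:3]=cv2.Rodrigues(np.array(s["tcp_rot"]))[0]; T[:3,3]=s["position"]
    return T@np.array(calibration("wrist")["tool_from_camera"])
def wproj(P,T):
    K=calibration("wrist")["K"]; q=(np.array(P,float).reshape(-1,3)-T[:3,3])@T[:3,:3]
    th=np.arctan2(np.hypot(q[:,0],q[:,1]),q[:,2]); ph=np.arctan2(q[:,1],q[:,0])
    return np.c_[K[0,2]+K[0,0]*th*np.cos(ph),K[1,2]+K[0,0]*th*np.sin(ph)]
def wray(uv,z,T):
    K=calibration("wrist")["K"]; a=(uv[0]-K[0,2])/K[0,0]; b=(uv[1]-K[1,2])/K[0,0]; th=np.hypot(a,b)
    d=T[:3,:3]@np.array([np.sin(th)*a/th,np.sin(th)*b/th,np.cos(th)]); return T[:3,3]+d*(z-T[2,3])/d[2]
def clipmodel(x,y,psi,z=0.036):
    c,s=np.cos(psi),np.sin(psi); m=[(0,0),(52,8),(52,-8),(-52,27),(-52,-27),(-5,15.2),(-5,-15.2)]
    return [(x+(c*a-s*b)/1e3,y+(s*a+c*b)/1e3,z) for a,b in m]
E
python3 - <<'E'
from h import *
T=wpose(); im=read_camera("wrist"); np.save("T1.npy",T)
cv2.imwrite("pics/w1raw.png",im[:,:,::-1])
v=im[:,:,::-1].copy()
for p in wproj(clipmodel(.620,-.1235,.75),T): cv2.circle(v,tuple(int(i) for i in p.round()),3,(0,0,255),1)
cv2.imwrite("pics/w1.png",v)
for t in("clip","wings","lip_a"):
  for d in recognise(t,"wrist"): print(t,(T@np.r_[d["location"],1])[:3].round(4),d["confidence"])
s=telemetry.state();print(s["position"],s["tcp_rot"],s["joint_positions"],s["t"])
E
```

```text
t: 1.97
position: [0.4521, -0.298, 0.2314]
tcp_rot: [0.718, 3.058, -0.0]
wrist_force: [-0.2, -0.0, 0.2]
grip_width: 0.0854
t: 2.8
position: [0.5991, -0.145, 0.2011]
tcp_rot: [1.15, -2.924, 0.0]
wrist_force: [-0.8, -0.1, 0.6]
grip_width: 0.0857
clip [ 0.6167 -0.122   0.0388] 0.83
clip [ 0.5436 -0.2594  0.0367] 0.61
clip [ 0.4271 -0.2245  0.0335] 0.59
wings [ 0.6166 -0.126   0.0343] 0.63
wings [ 0.5403 -0.2608  0.0371] 0.61
wings [ 0.4254 -0.2176  0.0354] 0.56
wings [ 0.7363 -0.0093  0.0121] 0.42
lip_a [ 0.5419 -0.2618  0.0361] 0.88
lip_a [ 0.4274 -0.223   0.0361] 0.71
lip_a [ 0.5477 -0.2498  0.0308] 0.68
lip_a [ 0.6058 -0.121   0.0351] 0.63
lip_a [ 0.6133 -0.1257  0.0368] 0.61
[ 0.59838041 -0.1455077   0.2010264 ] [ 1.13956639e+00 -2.92662982e+00 -2.58801997e-04] [-3.43240669e-01  2.77522091e-01 -8.97062921e-02  1.20437703e+00
 -4.83688589e-04 -1.08587330e+00] 3.0
```

View pics/w1.png

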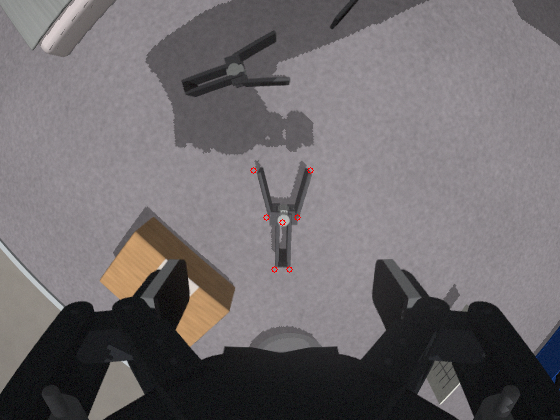

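The wrist view shows the clip at (283,215), wings towards the top and jaws at (283,268). The model overlay nearly fits, so I'll refine it on an enlarged crop.

```bash
python3 - <<'E'
from h import *
T=np.load("T1.npy"); im=cv2.imread("pics/w1raw.png")[145:285,225:345]
im=cv2.resize(im,(0,0),fx=4,fy=4,interpolation=cv2.INTER_CUBIC); a=im.copy()
for q in clipmodel(.620,-.1235,.75),: 
  for p in wproj(q,T): cv2.circle(a,tuple(int(i) for i in ((p-[225,145]+.5)*4).round()),3,(0,0,255),1)
cv2.imwrite("pics/w1c.png",a)
E
```

```text
(no output)
```

View pics/w1c.png

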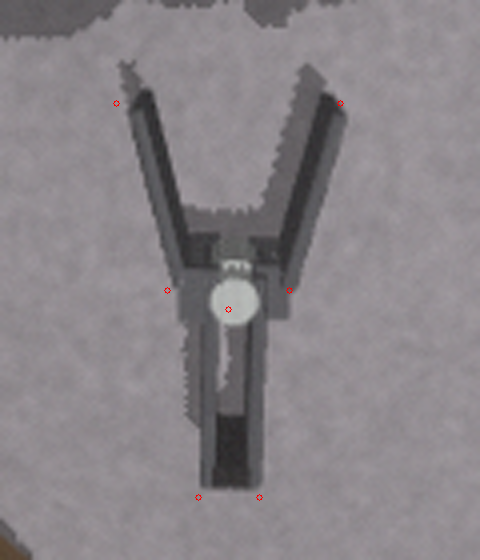

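```bash
python3 - <<'E'
from h import *
from scipy.optimize import least_squares
T=np.load("T1.npy")
obs=np.array([[201,487],[263,487],[131,108],[346,112]])/4-.5+[225,145]
for z in (.036,):
  f=lambda v:(wproj(np.array(clipmodel(v[0],v[1],v[2],z))[[1,2,3,4]],T)-obs).ravel()
  r=least_squares(f,[.62,-.1235,.75]); print(r.x,r.fun.round(1))
  r2=least_squares(lambda v:-f(v),[.62,-.1235,.75]); 
x,y,p=r.x; c,s=np.cos(p),np.sin(p)
print("wings",x-.032*c,y-.032*s, "order check", obs.round(0).tolist())
print("pivotcap ray",wray((235/4-.5+225,302/4-.5+145),.038,T))
s_=telemetry.state(); n=s_["tcp_rot"]; yaw=2*np.arctan2(n[1],n[0])
print("tool yaw",yaw%(2*np.pi), "want",p+np.pi, s_["position"])
E
```

```text
[ 0.61914027 -0.12183922  0.73324128] [ 15.3   2.9 -15.4   2.7  55.1  -0.3 -54.7  -2.3]
wings 0.5953639815952626 -0.1432562299111747 order check [[275.0, 266.0], [290.0, 266.0], [257.0, 172.0], [311.0, 172.0]]
pivotcap ray [ 0.61705813 -0.12397584  0.038     ]
tool yaw 3.8842254755076584 want 3.874833938330652 [ 0.59838041 -0.1455077   0.2010264 ]
```

```bash
python3 - <<'E'
from h import *
from scipy.optimize import least_squares
T=np.load("T1.npy")
obs=np.array([[201,487],[263,487],[131,108],[346,112]])/4-.5+[225,145]
f=lambda v,z=.036:(wproj(np.array(clipmodel(v[0],v[1],v[2],z))[[2,1,4,3]],T)-obs).ravel()
r=least_squares(f,[.62,-.1235,.75]); print(r.x,r.fun.round(1))
x,y,p=r.x; c,s=np.cos(p),np.sin(p)
print("wings",x-.032*c,y-.032*s)
n=telemetry.state()["tcp_rot"];print(telemetry.state()["position"],(2*np.arctan2(n[1],n[0]))%(2*np.pi)-np.pi)
E
```

```text
[ 0.6187421  -0.12229286  0.73449015] [ 0.1  2.2 -0.2  2.4 -1.1 -1.8  1.2 -2. ]
wings 0.5949925745450858 -0.14373954022516192
[ 0.59838041 -0.1455077   0.2010264 ] 0.7426328219178653
```

```bash
python3 -m inch '[{"tx":-0.001,"ty":0.0003,"tz":-0.015,"yaw":-0.002},{"tx":-0.001,"ty":0.0003,"tz":-0.025,"yaw":-0.002},{"tx":-0.001,"ty":0.0003,"tz":-0.03,"yaw":-0.002},{"tx":-0.001,"ty":0.0001,"tz":-0.03,"yaw":-0.002},{"tx":0,"ty":0,"tz":-0.025,"yaw":0},{"tx":0,"ty":0,"tz":-0.02,"yaw":0},{"tx":0,"ty":0,"tz":-0.015,"yaw":0},{"tx":0,"ty":0,"tz":-0.01,"yaw":0},{"tx":0,"ty":0,"tz":0,"yaw":0},{"tx":0,"ty":0,"tz":0,"yaw":0}]'
python3 - <<'E'
from h import *
T=wpose(); im=read_camera("wrist")
cv2.imwrite("pics/w2.png",im[:,:,::-1])
x,y,p=.6178,-.1231,.7345
s=telemetry.state();n=s["tcp_rot"];print(s["position"],(2*np.arctan2(n[1],n[0]))%(2*np.pi)-np.pi,s["t"])
E
```

```text
t: 3.83
position: [0.5941, -0.1454, 0.0314]
tcp_rot: [1.127, -2.932, -0.0]
wrist_force: [-0.4, -0.2, 0.2]
grip_width: 0.0857
[ 0.59504607 -0.14551265  0.03231224] 0.7341153296816958 3.8833
```

View pics/w2.png

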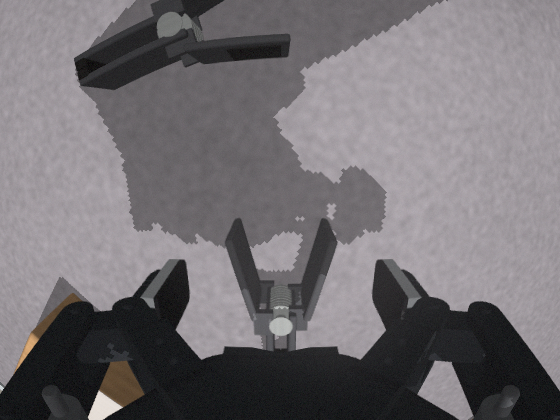

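The clip sits centred between the fingers: wing ends at (238,220) and (328,220), pads at (175,285) and (388,285). I go down the rest of the way and begin to squeeze.

```bash
python3 -m inch '[{"tx":0,"ty":0.0005,"tz":-0.008,"yaw":0},{"tx":0,"ty":0,"tz":-0.008,"yaw":0},{"tx":0,"ty":0,"tz":-0.007,"yaw":0},{"tx":0,"ty":0,"tz":-0.004,"yaw":0},{"tx":0,"ty":0,"tz":0,"yaw":0},{"tx":0,"ty":0,"tz":0,"yaw":0},{"tx":0,"ty":0,"tz":0,"yaw":0},{"tx":0,"ty":0,"tz":0,"yaw":0},{"tx":0,"ty":0,"tz":0,"yaw":0},{"tx":0,"ty":0,"tz":0,"yaw":0}]'
python3 -m inch '[{"tx":0,"ty":0,"tz":0,"yaw":0},{"tx":0,"ty":0,"tz":0,"yaw":0},{"tx":0,"ty":0,"tz":0,"yaw":0},{"tx":0,"ty":0,"tz":0,"yaw":0},{"tx":0,"ty":0,"tz":0,"yaw":0},{"tx":0,"ty":0,"tz":0,"yaw":0},{"tx":0,"ty":0,"tz":0,"yaw":0},{"tx":0,"ty":0,"tz":0,"yaw":0},{"tx":0,"ty":0,"tz":0,"yaw":0},{"tx":0,"ty":0,"tz":0,"yaw":0}]' 0.3
```

```text
t: 4.72
position: [0.5948, -0.1444, 0.0046]
tcp_rot: [-1.129, 2.931, -0.001]
wrist_force: [-0.0, 0.8, 0.4]
grip_width: 0.0854
t: 5.55
position: [0.5956, -0.145, 0.0058]
tcp_rot: [-1.128, 2.93, -0.003]
wrist_force: [-0.2, 0.1, 5.2]
grip_width: 0.0303
```

```bash
python3 -m inch '[{"tx":0,"ty":0,"tz":0.0005,"yaw":0},{"tx":0,"ty":0,"tz":0.0005,"yaw":0},{"tx":0,"ty":0,"tz":0,"yaw":0},{"tx":0,"ty":0,"tz":0,"yaw":0},{"tx":0,"ty":0,"tz":0,"yaw":0},{"tx":0,"ty":0,"tz":0,"yaw":0},{"tx":0,"ty":0,"tz":0,"yaw":0},{"tx":0,"ty":0,"tz":0,"yaw":0},{"tx":0,"ty":0,"tz":0,"yaw":0},{"tx":0,"ty":0,"tz":0,"yaw":0}]' 0.5
python3 - <<'E'
from h import *
im=read_camera("wrist")
cv2.imwrite("pics/w3.png",im[:,:,::-1])
im=read_camera("top")
cv2.imwrite("pics/t3.png",cv2.resize(im[170:250,260:360,::-1],(0,0),fx=6,fy=6))
E
```

```text
t: 6.38
position: [0.5957, -0.1449, 0.0062]
tcp_rot: [-1.128, 2.93, -0.003]
wrist_force: [0.1, -0.5, 6.4]
grip_width: 0.0258
```

View pics/w3.png

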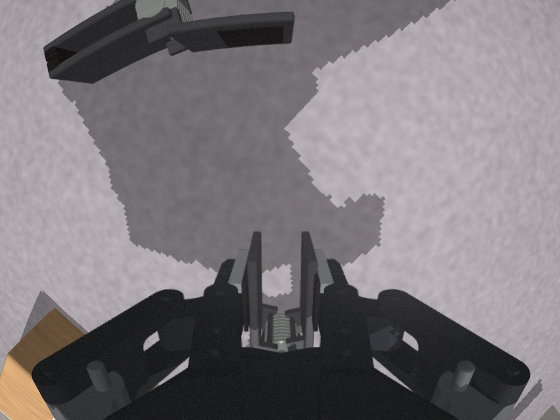

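Wings are parallel at (257,250) and (306,250) and the width is 25.8 mm against a commanded 21, so the clip is on its stop. I lift it.

```bash
python3 -m inch '[{"tx":0,"ty":0,"tz":0.002,"yaw":0},{"tx":0,"ty":0,"tz":0.004,"yaw":0},{"tx":0,"ty":0,"tz":0.008,"yaw":0},{"tx":0,"ty":0,"tz":0.012,"yaw":0},{"tx":0,"ty":0,"tz":0.015,"yaw":0},{"tx":0,"ty":0,"tz":0.015,"yaw":0},{"tx":0,"ty":0,"tz":0.015,"yaw":0},{"tx":0,"ty":0,"tz":0.012,"yaw":0},{"tx":0,"ty":0,"tz":0.008,"yaw":0},{"tx":0,"ty":0,"tz":0.004,"yaw":0}]' 0.55
python3 - <<'E'
from h import *
im=read_camera("wrist")
cv2.imwrite("pics/w4.png",im[:,:,::-1])
im=read_camera("scene")
cv2.imwrite("pics/s4.png",cv2.resize(im[160:300,200:380,::-1],(0,0),fx=4,fy=4,interpolation=cv2.INTER_CUBIC))
E
```

```text
t: 7.32
position: [0.5954, -0.1446, 0.1023]
tcp_rot: [-1.128, 2.93, -0.003]
wrist_force: [0.4, 0.0, -0.1]
grip_width: 0.0258
```

View pics/w4.png

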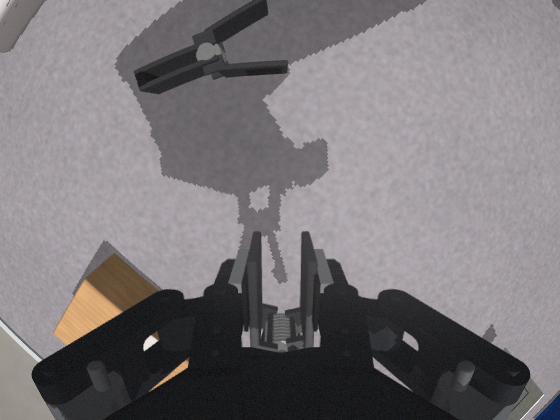

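View pics/s4.png

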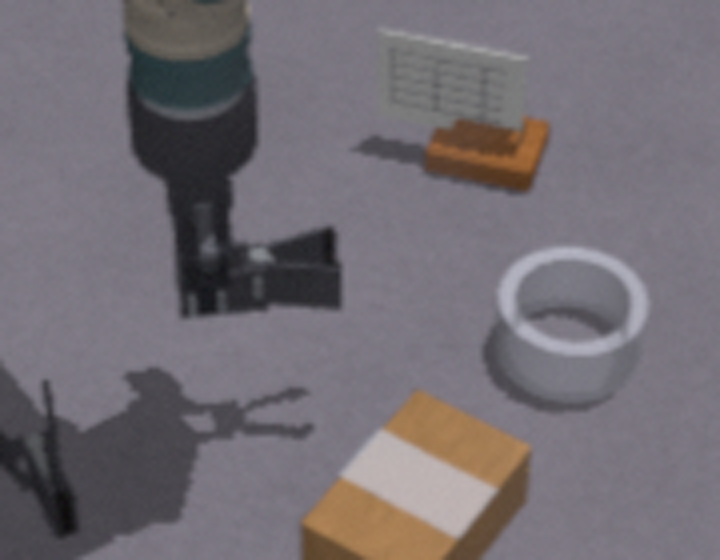

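The clip is in the air and gaping: in the scene crop, jaw tips at (335,235) and (340,290), roughly level. Next I fit the stand's pose in the scene and top images.

```bash
cat >> h.py <<'E'
def stand(x,y,psi,pts):
    c,s=np.cos(psi),np.sin(psi); return np.array([(x+(c*a-s*b)/1e3,y+(s*a+c*b)/1e3,h/1e3) for a,b,h in pts])
CARD=[(-75,0,100),(35,0,100),(-75,0,20)]
BLK=[(-30,-30,20),(50,-30,20),(50,30,20),(-30,30,20)]
E
python3 - <<'E'
from h import *
psi=.283; e=np.array([.5408,.1379]); o=e+.075*np.array([np.cos(psi),np.sin(psi)])
print(o)
out=[]
for n,(x0,x1,y0,y1),k in (("scene",(285,345,160,215),7),("top",(200,242,185,240),7)):
    im=cv2.imread(f"pics/{n}0.png")[y0:y1,x0:x1]; im=cv2.resize(im,(0,0),fx=k,fy=k,interpolation=cv2.INTER_CUBIC)
    for P,c in ((CARD,(0,0,255)),(BLK,(0,255,0))):
        for p in proj(n,stand(*o,psi,P)): cv2.circle(im,tuple(int(v) for v in ((p-[x0,y0]+.5)*k).round()),3,c,1)
    out.append(im)
cv2.imwrite("pics/stand.png",np.hstack([out[0],out[1]]) if out[0].shape[0]==out[1].shape[0] else out[0])
print([i.shape for i in out])
E
```

```text
[0.61281665 0.15884282]
[(385, 420, 3), (385, 294, 3)]
```

View pics/stand.png

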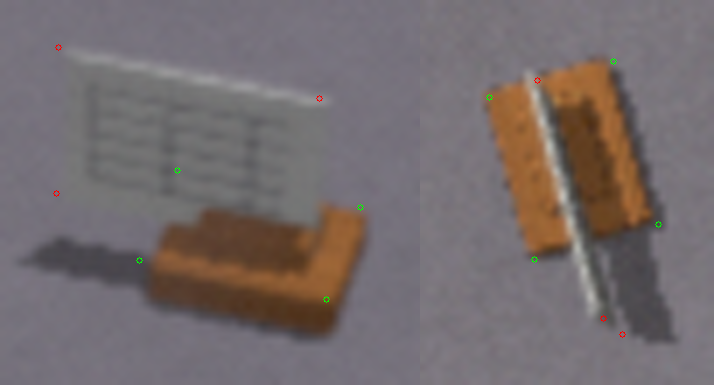

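```bash
python3 - <<'E'
from h import *
from scipy.optimize import least_squares
S=[((-75,0,100),(68,52)),((35,0,100),(328,100)),((-75,0,20),(68,205)),((-30,-30,20),(152,260)),((50,-30,20),(332,302)),((50,30,20),(366,213))]
Tp=[((-75,0,100),(178,318)),((35,0,100),(110,73)),((50,-30,20),(193,60)),((-30,-30,20),(232,221)),((-30,30,20),(113,252)),((50,30,20),(68,95))]
def res(v,S=S,T=Tp):
    r=[]
    for n,L,o in (("scene",S,(285,160)),("top",T,(200,185))):
        if L:
            ob=np.array([q for _,q in L])/7-.5+o
            r.append((proj(n,stand(*v,[p for p,_ in L]))-ob).ravel())
    return np.concatenate(r)
for a,b in ((S,Tp),(S,[]),([],Tp)):
    # weights equal
    r=least_squares(lambda v:res(v,a,b),[.613,.159,.283]); x,y,p=r.x
    print(r.x.round(4),"edge",(x-.075*np.cos(p)).round(4),(y-.075*np.sin(p)).round(4),r.fun.round(1))
E
```

```text
[0.6158 0.16   0.2825] edge 0.5438 0.1391 [-0.3 -0.6 -0.1 -0.1 -0.6 -1.5 -0.8  0.2  0.2 -0.3  0.2 -0.7  0.3 -0.9
  0.6  0.1 -0.4 -0.7  0.6 -0.5 -0.2  0.2 -0.1 -0.7]
[0.6174 0.1586 0.2918] edge 0.5456 0.1371 [-0.1  0.   0.1  0.3 -0.5 -0.9 -0.5  0.7  0.6  0.1  0.4 -0.4]
[0.6144 0.1604 0.2726] edge 0.5422 0.1402 [-0.1 -0.4  0.6  0.5 -0.3 -0.2  0.4 -0.  -0.4  0.5 -0.1 -0.4]
```

```bash
python3 -m inch '[{"tx":-0.004,"ty":0.006,"tz":0,"yaw":-0.0226},{"tx":-0.0088,"ty":0.0124,"tz":0,"yaw":-0.0226},{"tx":-0.0088,"ty":0.0124,"tz":0,"yaw":-0.0226},{"tx":-0.0088,"ty":0.0124,"tz":0,"yaw":-0.0226},{"tx":-0.0088,"ty":0.0124,"tz":0,"yaw":-0.0226},{"tx":-0.0088,"ty":0.0124,"tz":0,"yaw":-0.0226},{"tx":-0.0088,"ty":0.0124,"tz":0,"yaw":-0.0226},{"tx":-0.0088,"ty":0.0124,"tz":0,"yaw":-0.0226},{"tx":-0.0088,"ty":0.0124,"tz":0,"yaw":-0.0226},{"tx":-0.0088,"ty":0.0124,"tz":0,"yaw":-0.0226}]'
python3 -m inch '[{"tx":-0.01,"ty":0.014,"tz":-0.004,"yaw":-0.0226},{"tx":-0.01,"ty":0.014,"tz":-0.006,"yaw":-0.0226},{"tx":-0.01,"ty":0.014,"tz":-0.006,"yaw":-0.0226},{"tx":-0.01,"ty":0.014,"tz":-0.006,"yaw":-0.0226},{"tx":-0.01,"ty":0.014,"tz":-0.006,"yaw":-0.0226},{"tx":-0.01,"ty":0.014,"tz":-0.006,"yaw":-0.0226},{"tx":-0.01,"ty":0.014,"tz":-0.006,"yaw":-0.0226},{"tx":-0.01,"ty":0.014,"tz":-0.006,"yaw":-0.0226},{"tx":-0.008,"ty":0.011,"tz":-0.006,"yaw":-0.0226},{"tx":-0.005,"ty":0.006,"tz":-0.002,"yaw":-0.0226}]'
python3 - <<'E'
from h import *
for n,(x0,x1,y0,y1),k in (("scene",(220,360,140,240),5),("top",(180,280,180,280),6)):
    im=read_camera(n); cv2.imwrite(f"pics/{n}5.png",im[:,:,::-1]); im=im[y0:y1,x0:x1,::-1]
    cv2.imwrite(f"pics/{n}5c.png",cv2.resize(im,(0,0),fx=k,fy=k,interpolation=cv2.INTER_CUBIC))
s=telemetry.state();n=s["tcp_rot"];print(s["position"],(2*np.arctan2(n[1],n[0]))%(2*np.pi)-np.pi,s["t"],s["grip_width"],s["joint_positions"])
E
```

```text
t: 8.25
position: [0.5098, -0.026, 0.0992]
tcp_rot: [0.789, -3.039, -0.002]
wrist_force: [-0.1, 0.1, -0.9]
grip_width: 0.0258
t: 9.08
position: [0.4152, 0.1031, 0.0445]
tcp_rot: [0.443, -3.106, -0.001]
wrist_force: [0.1, 0.1, 0.1]
grip_width: 0.0258
[0.41542242 0.10281065 0.0447863 ] 0.2851034424850494 9.1833 0.02600409465653056 [ 9.12015748e-02  1.23030864e-01 -6.60170519e-01  7.92068145e-01
  1.67200854e-04 -1.93902242e-01]
```

View pics/top5c.png

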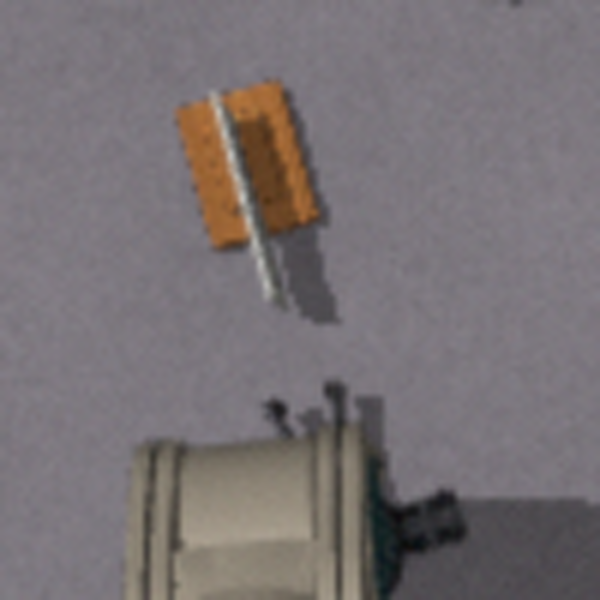

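View pics/scene5c.png

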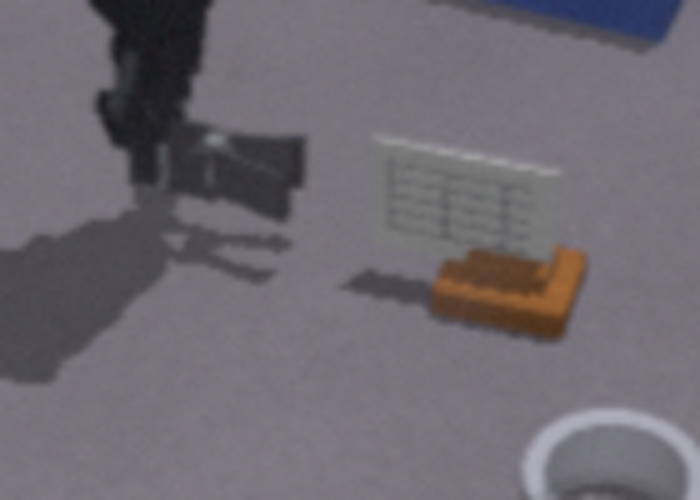

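```bash
cat >> h.py <<'E'
def openclip(tx,ty,psi,tz,d=.031,zo=-.006):
    # outer tips of jaws (top and bottom), lips, pivot(top)
    c,s=np.cos(psi),np.sin(psi); L=[]
    h=.25
    for sg in (1,-1):
        for (a,b) in ((52,8),(52,0),(0,8)):
            X=a*np.cos(h)-b*np.sin(h); Y=a*np.sin(h)+b*np.cos(h)
            for z in (36,0): L.append((X/1e3+d,sg*Y/1e3,tz+zo+z/1e3))
    L.append((d,0,tz+zo+.037)); L=np.array(L)
    return np.c_[tx+c*L[:,0]-s*L[:,1],ty+s*L[:,0]+c*L[:,1],L[:,2]]
E
python3 - <<'E'
from h import *
for n,(x0,x1,y0,y1),k in (("scene",(220,360,140,240),5),("top",(180,280,180,280),6)):
    im=cv2.imread(f"pics/{n}5.png")[y0:y1,x0:x1]; im=cv2.resize(im,(0,0),fx=k,fy=k,interpolation=cv2.INTER_CUBIC)
    for p in proj(n,openclip(.4154,.1028,.285,.0448)): cv2.circle(im,tuple(int(v) for v in ((p-[x0,y0]+.5)*k).round()),3,(0,0,255),1)
    for p in proj(n,stand(.6158,.160,.2825,CARD+[(-75,0,60)])): cv2.circle(im,tuple(int(v) for v in ((p-[x0,y0]+.5)*k).round()),3,(0,255,0),1)
    cv2.imwrite(f"pics/{n}5o.png",im)
E
```

```text
(no output)
```

View pics/top5o.png

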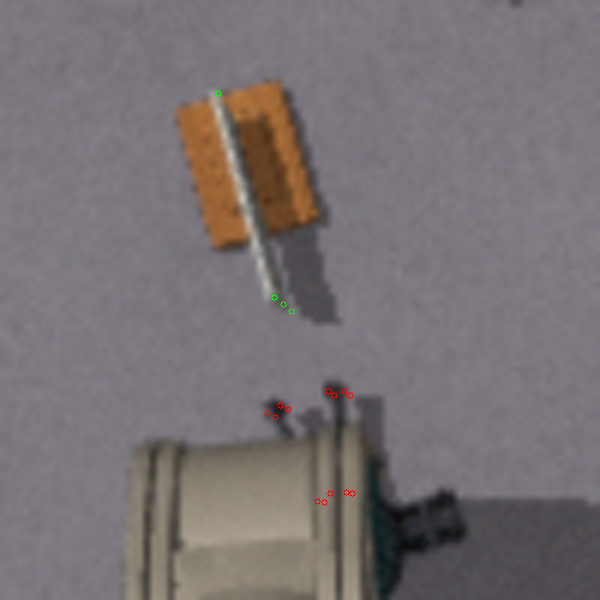

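View pics/scene5o.png

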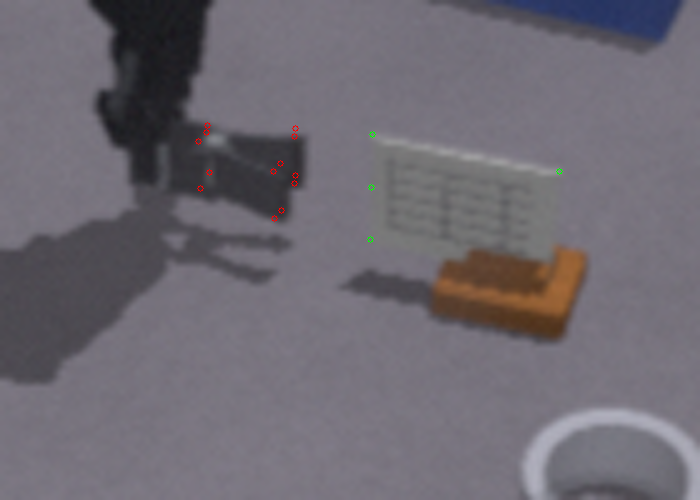

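The overlay matches: jaw tips in the top crop at (275,410) and (335,385), card edge at (278,298). I approach until the lips are just short of the edge, then check again.

```bash
python3 -m inch '[{"tx":0.002,"ty":0.0006,"tz":0.002,"yaw":0},{"tx":0.005,"ty":0.0014,"tz":0.002,"yaw":0},{"tx":0.007,"ty":0.0018,"tz":0,"yaw":0},{"tx":0.008,"ty":0.0021,"tz":0,"yaw":0},{"tx":0.008,"ty":0.0021,"tz":0,"yaw":0},{"tx":0.007,"ty":0.002,"tz":0,"yaw":0},{"tx":0.004,"ty":0.0013,"tz":0,"yaw":0},{"tx":0.001,"ty":0,"tz":0,"yaw":0},{"tx":0,"ty":0,"tz":0,"yaw":0},{"tx":0,"ty":0,"tz":0,"yaw":0}]'
python3 - <<'E'
from h import *
s=telemetry.state();m=s["tcp_rot"];ps=(2*np.arctan2(m[1],m[0]))%(2*np.pi)-np.pi;q=s["position"];print(q,ps,s["t"],s["grip_width"])
for n,(x0,x1,y0,y1),k in (("scene",(250,350,150,230),7),("top",(190,270,190,270),7)):
    im=read_camera(n); cv2.imwrite(f"pics/{n}6.png",im[:,:,::-1]); im=cv2.resize(im[y0:y1,x0:x1,::-1],(0,0),fx=k,fy=k,interpolation=cv2.INTER_CUBIC)
    for p in proj(n,openclip(q[0],q[1],ps,q[2])): cv2.circle(im,tuple(int(v) for v in ((p-[x0,y0]+.5)*k).round()),2,(0,0,255),1)
    for p in proj(n,stand(.6158,.160,.2825,CARD+[(-75,0,60)])): cv2.circle(im,tuple(int(v) for v in ((p-[x0,y0]+.5)*k).round()),2,(0,255,0),1)
    cv2.imwrite(f"pics/{n}6o.png",im)
E
```

```text
t: 10.02
position: [0.4599, 0.1135, 0.0501]
tcp_rot: [0.443, -3.109, -0.0]
wrist_force: [-0.4, -0.2, -0.1]
grip_width: 0.0256
[0.45987105 0.11352598 0.05006367] 0.2832130933649788 10.0167 0.025551248237284937
```

View pics/top6o.png

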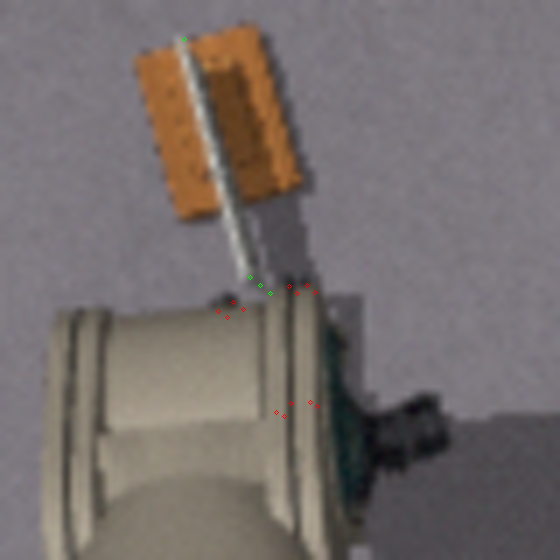

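View pics/scene6o.png

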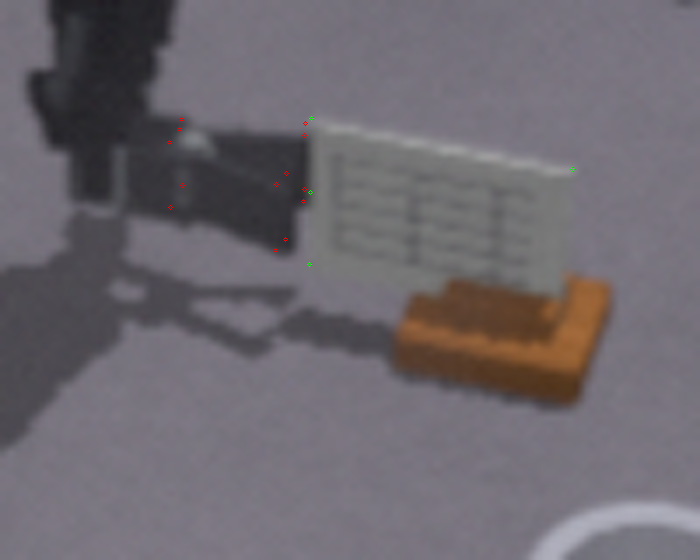

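Lips are just short of the edge and straddle it: top crop jaws at about (228,302) and (300,286), with the card line between them, about 1 to 2 mm left of the middle. I go forward 27 mm with a 1 mm shift to the left.

```bash
python3 -m inch '[{"tx":0.001,"ty":0.001,"tz":0,"yaw":0},{"tx":0.003,"ty":0.0012,"tz":0,"yaw":0},{"tx":0.004,"ty":0.0013,"tz":0,"yaw":0},{"tx":0.005,"ty":0.0015,"tz":0,"yaw":0},{"tx":0.005,"ty":0.0015,"tz":0,"yaw":0},{"tx":0.004,"ty":0.0012,"tz":0,"yaw":0},{"tx":0.0025,"ty":0.0007,"tz":0,"yaw":0},{"tx":0.001,"ty":0.0003,"tz":0,"yaw":0},{"tx":0,"ty":0,"tz":0,"yaw":0},{"tx":0,"ty":0,"tz":0,"yaw":0}]'
python3 - <<'E'
from h import *
s=telemetry.state();m=s["tcp_rot"];ps=(2*np.arctan2(m[1],m[0]))%(2*np.pi)-np.pi;q=s["position"];print(q,ps,s["t"],s["grip_width"],s["wrist_force"])
for n,(x0,x1,y0,y1),k in (("scene",(250,350,150,230),7),("top",(190,270,190,270),7)):
    im=read_camera(n); cv2.imwrite(f"pics/{n}7.png",im[:,:,::-1]); im=cv2.resize(im[y0:y1,x0:x1,::-1],(0,0),fx=k,fy=k,interpolation=cv2.INTER_CUBIC)
    cv2.imwrite(f"pics/{n}7o.png",im)
im=read_camera("wrist"); cv2.imwrite("pics/w7.png",im[:,:,::-1])
E
```

```text
t: 10.95
position: [0.4856, 0.1222, 0.0502]
tcp_rot: [0.443, -3.11, -0.0]
wrist_force: [0.5, -0.3, -0.9]
grip_width: 0.0258
[0.48562609 0.12224709 0.05018541] 0.28315222724093747 10.95 0.02579639350973635 [ 0.47266791 -0.32462101 -0.8920786 ]
```

View pics/top7o.png

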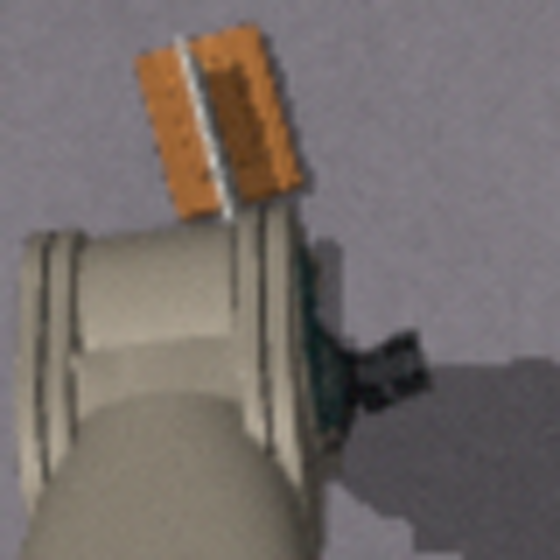

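View pics/scene7o.png

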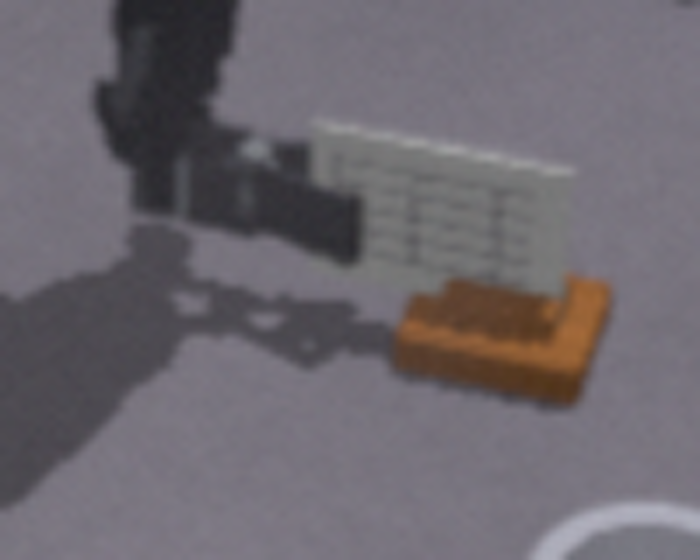

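View pics/w7.png

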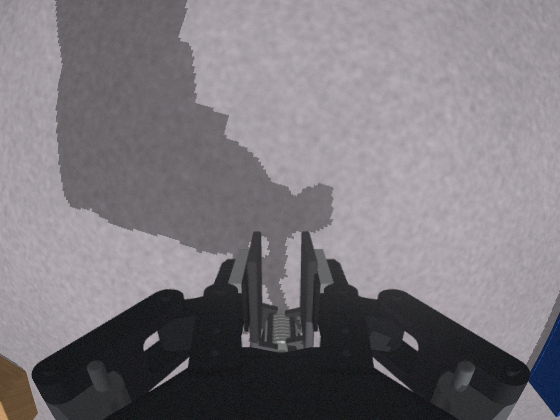

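The far jaw is behind the card and the near jaw is in front. I check depth and height in the scene view against the model, after removing the offset seen on the card.

```bash
python3 - <<'E'
from h import *
f=lambda P:((proj("scene",P)-[250,150]+.5)*7).round(0)
o=(.6158,.160,.2825)
print("card fit top-free, top-far, free-bottom",f(stand(*o,CARD)).tolist(),"seen (313,120) (577,172) (313,268?)")
P=openclip(.4856,.1222,.2832,.0502)
print("near jaw outer tip top/bot",f(P[[6,7]]).tolist(),"lip tip",f(P[[8,9]]).tolist(),"seen tip top (362,195) bottom (358,265)")
c,s=np.cos(.2825),np.sin(.2825)
edge=np.array([.5438,.1391])
for nm,i in (("far lip",2),("near lip",8),("pivot",12)):
    d=P[i,:2]-edge; print(nm,(c*d[0]+s*d[1]).round(4),(-s*d[0]+c*d[1]).round(4))
g=cv2.imread("pics/scene7.png")[165:205,280:310]; cv2.imwrite("pics/z7.png",cv2.resize(g,(0,0),fx=14,fy=14,interpolation=cv2.INTER_CUBIC))
E
```

```text
card fit top-free, top-far, free-bottom [[311.0, 118.0], [572.0, 169.0], [309.0, 264.0]] seen (313,120) (577,172) (313,268?)
near jaw outer tip top/bot [[340.0, 195.0], [339.0, 261.0]] lip tip [[350.0, 184.0], [348.0, 250.0]] seen tip top (362,195) bottom (358,265)
far lip 0.0208 0.0129
near lip 0.0208 -0.0128
pivot -0.0296 0.0
```

View pics/z7.png

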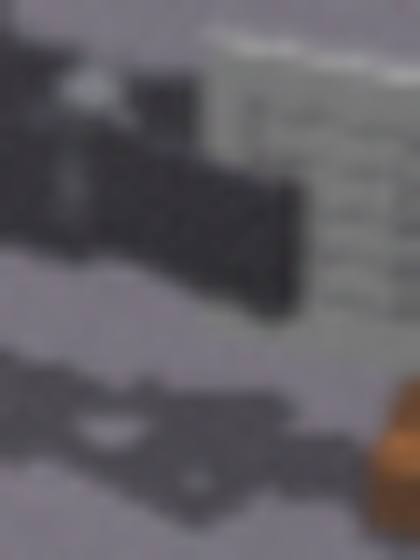

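```bash
python3 - <<'E'
from rig import telemetry,hand_in
s=telemetry.state();print(s["t"],s["grip_width"],s["wrist_force"],abs(s["joint_velocities"]).max())
print(hand_in())
E
```

```text
11.1 0.02593908916242295 [-0.2765077   0.11384219 -0.62720492] 0.001688726038736165
the job is handed in; nothing more can be done
None
```

I handed the job in at 11.1 s, with the gripper still holding the clip open around the overhanging edge of the stock card. No verdict came back.

- **Clip:** I took the leftmost of the three look-alikes and squeezed its wings to the stop. The grip width stayed at about 25.8 mm through the lift and the final hold.
- **Position on the card:** The last scene picture shows one jaw in front of the card and one behind it. From the arm's pose and the fitted stand, the lips reach 21 mm past the edge, about 11 mm from each face of the card. The clip's middle is about 62 mm above the counter; the card's middle is at 60 mm.
- **Contact:** The wrist force was under 1 N, so nothing seems to be touching, and the arm was still. Nothing else in the scene appears to have been moved.

**Checks that disagreed:**
- The scene camera puts the jaws about 3 mm farther onto the card than the arm's pose does. Either value keeps the edge well inside the jaws and clear of the pivot.
- The top and scene cameras placed the card edge about 3 mm apart sideways. I used the fit of both, and the side gaps cover that difference.
- In the last top picture the arm hides the jaws, so the final sideways check rests on the scene picture and the fit.

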